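# Shut the cuvette case and tuck its lid under the lip

### The arm

A 6-joint arm with a two-finger parallel gripper is mounted at the origin on the work surface. World frame = base frame: x ahead of the robot, y to its left, z up, the work surface at z = 0. Lengths are in m, angles in rad, forces in N, time in s.
With the tool pointing down it reaches from about 0.3 to 0.825 m from the base axis. Payload 5.4 kg.
Tool frame: the origin (TCP) lies at the very end of the fingers, on their centre line; the grasp point (between the pads) lies 19 mm behind it; z points along the fingers, y is the line along which they close (so a half turn about z gives the same grasp; the last joint's range is limited). The gripper opens to 92 mm and grips with 3 to 60 N. Pads are 20 mm wide; open, the fingers measure 128 mm over their backs; the gripper's body (75 mm by 189 mm) begins 69 mm behind the grasp point.
Start: joints at [-1.466, 0.158, 1.597, -0, 1.386, -0.21], TCP at [0.178, -0.547, 0.215] pointing down, gripper open.
Joint ranges: [-2.91, 2.91], [-0.94, 2.29], [0.18, 2.7], [-1.29, 4.43], [0.17, 2.64], [-3, 3]. Speed limits (rad/s): [2.57, 2.57, 3.14, 3.14, 3.14, 3.14].

### API

Orientations are given as a 3x3 rotation matrix whose columns are the frame's x, y, z axes.
In Python, from cell import r gives the robot as it stands.
- The arm moves only by the tool drive_tool, never from a script. Its argument "steps" is a list of rows, each an object with "angular": the turn, a rotation vector about the world's x, y, z in degrees, a list of three; "linear": the shift along the world's x, y, z in cm, a list of three; "fingers": the opening in per cent of the stroke, from 0 (shut) to 100 (fully open). In form: [{"angular": [ax, ay, az], "linear": [dx, dy, dz], "fingers": fingers}, ...]. A call has 1 to 5 rows; each row shifts and turns the commanded pose from where the row before left it; what a row does not reach is not made up. A row lasts 1/8 s, in which the tool goes at most 62.5 mm and 10.7 degrees, less where a joint would pass 70% of its speed; a pose out of reach is approached as far as the arm can. A call with a gripper value outside its range is refused whole. The fingers move at their own pace and stop on an object; the grip force is fixed at half the most. Time passes only in rows, so rows that do not move let the fingers close. It gives the time, the measured TCP pose, the force, the opening and the grip force at its end, in the units of the state.
- r.get_state(): the state, without advancing time (a new reading comes with each control period).
- r.snapshot(name): name is "scene" or "top" or "wrist"; returns a dict with "frame" (384x512x3 uint8, blue, green, red), "depth" (384x512 float32, m along the optical axis (not along the pixel's ray), 0 where there is no reading), "mtx" (3x3 intrinsics, pixels), "k1" (the pictures are not rectified: a ray, as slopes to the right and down, at radius r is drawn at 1 + k1 r^2 times it, then the intrinsics apply), "pose" (4x4, takes a point from camera to world coordinates); the wrist camera has in their place "mount" (4x4, takes a point from camera to tool coordinates, whose origin is the TCP and whose axes are the flange's). Camera axes: x right, y down, z forward; pixel columns grow to the right and rows downward; lengths in m; the calibration is good to about 2 mm. A picture is of the moment at which its call begins: read the wrist's pose just before it.
- r.finish_job(): hands the job in; it is judged then, once.
The state is a dict: "clock": time; "q": joint angles; "qvel": joint speeds; "joint_torque": joint torques, N m; "ee_pos": TCP position; "eef_rot": TCP orientation; "wrist_force": force on the tool from outside, world axes, zero at the start; "wrist_torque": the same for the moment, N m; "finger_gap": opening from 0.0 (shut) to 1.0 (fully open); "grip_force": force on a finger pad.
Only numpy, scipy, OpenCV 4.12 (cv2) and the standard library are available. Lean on these libraries where they do the work, as an engineer would, in place of code of your own. Each camera call takes 0.05 s, during which the arm holds its last target. There are 200 camera calls.

### The job

Shut the open cuvette case: with your fingertips, push its raised lid over until it lies flat on the case, and, keeping it pressed down, push it along by its ridge until its tongue is fully home beneath the lip, so that the lid stays shut when you let go. Lift nothing, and leave the case and everything else where it stands.

Things in the scene. Friction and masses are not known exactly. Their poses are not given: they have to be found in the camera images.
- case: the open white plastic case, loose on the bench, about 0.8 kg: 110 mm (its x) by 130 mm (its y), rim 42 mm high, four glass cuvettes lying in black foam inside. Origin at the centre of its underside, z up. Its lid hinges along x at the +y end and stands up; a fixed lip overhangs the -y end
- pin (a point): middle of the lid's hinge pin (along the case's x), at (0, 58, 46) mm in the case's frame, fixed there. The lid is a flat leaf 4 mm thick, its mid-plane through the pin. Drawn back (tuck 0), measured from the pin to its free edge: 92 mm wide from 8 to 83 mm, then a tongue 60 mm wide to 101 mm
- lip (a point): middle of the lip's free lower edge, at (0, -47, 52) mm in the case's frame. The lip is 80 mm wide and 4 mm thick (52 to 56 mm above the bench), reaches from y = -47 to -65 mm, and is closed behind by an upright 5 mm thick
- ridge (a point): on the lid's outer face (the upper one when shut): middle of the foot of the push ridge's hinge-side face, 78 mm from the pin at tuck 0. The ridge is 60 mm wide along the case's x, 5 mm thick and 7 mm high; the face between hinge and ridge is bare. Site axes: y from the free edge towards the pin, z out of the outer face
- fold (a joint): the lid's angle, rad: 0 flat on the case, 1.57 upright, up to 2.2 leaning back beyond the case's +y end. A weak spring (0.035 N m/rad, resting near 1.85, friction 0.012 N m) lifts a lid let go untucked (about 0.5 N at its edge). With its tongue under the lip the let-go lid rests near 0.04
- tuck (a joint): how far the lid is slid in its own plane on its slotted hinge, m: 0 drawn back, 0.014 fully home towards the lip; 2.5 N of friction, no spring, stays where left. Only below 4 mm does the lid pass the lip when folded flat; at 14 mm the tongue's edge is 10 mm under the lip
- shut_case: a second case of the same kind, already shut and to be left alone: 110 x 130 x 56 mm, origin at the centre of its underside
- stopper: rubber stopper, 28 mm across, 28 mm tall, origin under its centre; leave alone
- weigh_jar: small glass weighing jar with cap, 38 mm across, 45 mm tall, origin under its centre; leave alone
- beaker: glass beaker, 64 mm across, 75 mm tall, origin under its centre; leave alone
- lab_spoon: steel spatula about 160 mm long lying flat on the bench; leave alone
There are look-alikes about, which are no part of the job. What is shaped like the case but purple or yellow is not meant.

How it is judged:
On the way:
1. the lid is folded down flat while still drawn back from the lip (value of joint fold below 0.1 rad and value of joint tuck below 0.007 m).
At the end, for the whole second after the job is handed in: the lid lies shut (fold below 0.08 rad) with its tongue at least 5 mm under the lip (tuck above 9 mm), staying so by itself for a second with the robot clear; the case stands flat and still within 15 mm of where it was, and the other things are within 20 mm of where they were (value of joint fold below 0.08 rad and value of joint tuck above 0.009 m and angle between case's own z axis and vertical below 0.05 rad and height (world z) of case below 0.004 m and linear speed of case below 0.01 m/s and distance of case from where it was at the start of the episode below 0.015 m and distance of each of shut_case, stopper, weigh_jar, beaker, lab_spoon from where it was at the start of the episode below 0.02 m); the robot touches nothing.
It fails at once if the case is lifted or tipped (height (world z) of case above 0.01 m or angle between case's own z axis and vertical above 0.12 rad).
It fails at once if the case is shoved more than 15 mm along the bench (distance of case from where it was at the start of the episode above 0.015 m).
It fails at once if another thing is lifted, or shifted by more than 20 mm (distance of any of shut_case, stopper, weigh_jar, beaker, lab_spoon from where it was at the start of the episode above 0.02 m).
It also fails if it takes over 38 s, if anything falls off the work surface, if the arm or the gripper's body presses on something with over 40 N, if the wrist force passes 120 N, or if a joint passes its speed limit or range.

## Working session

There is one attempt and no reset: what is moved stays moved. The work goes in short steps, Python scripts to look and compute and a tool call to move; the robot and the scene stay as the last step left them, time stands still between calls to the robot, and variables do not carry over. Pictures are saved under pics/ and viewed, at most 10 in all, crops included, and the job is handed in when it is done.

Besides the shell and the picture viewer there is one more tool, called after "Call:" by a JSON object that holds its "api" and its "payload". drive_tool: Moves the arm, as the interface text tells. Its arguments: {"type":"object","properties":{"steps":{"type":"array","items":{"type":"object","properties":{"angular":{"type":"array","items":{"type":"number"}},"linear":{"type":"array","items":{"type":"number"}},"fingers":{"type":"number"}}}}},"required":["steps"]}

```bash
mkdir -p pics
cat > h.py <<'E'
import numpy as np,cv2
from cell import r
def snap(n,tag):
    st=r.get_state(); s=r.snapshot(n); cv2.imwrite(f'pics/{tag}.png',s['frame'])
    if 'pose' in s: P=s['pose']
    else:
        T=np.eye(4);T[:3,:3]=st['eef_rot'];T[:3,3]=st['ee_pos'];P=T@s['mount']
    np.savez(f'pics/{tag}.npz',d=s['depth'],f=s['frame'],K=s['mtx'],k1=s['k1'],P=P)
def cloud(tag):
    z=np.load(f'pics/{tag}.npz');d=z['d'];h,w=d.shape
    uv=np.stack(np.meshgrid(np.arange(w),np.arange(h)),-1).reshape(-1,1,2).astype(float)
    n=cv2.undistortPoints(uv,z['K'],np.array([float(z['k1']),0,0,0,0])).reshape(h,w,2)
    p=np.concatenate([n*d[...,None],d[...,None]],-1)
    return p@z['P'][:3,:3].T+z['P'][:3,3],d,z['f']
E
python3 - <<'E'
from h import *
snap('scene','s0');snap('top','t0')
a=cv2.imread('pics/s0.png');b=cv2.imread('pics/t0.png')
cv2.imwrite('pics/a.png',cv2.resize(a,(800,600)));cv2.imwrite('pics/b.png',cv2.resize(b,(800,600)))
E
```

```text
(no output)
```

View pics/a.png

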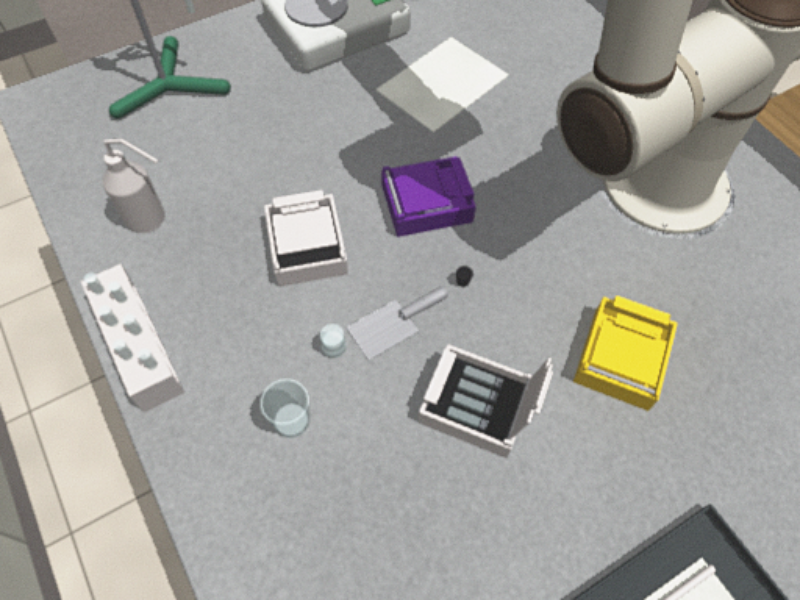

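View pics/b.png

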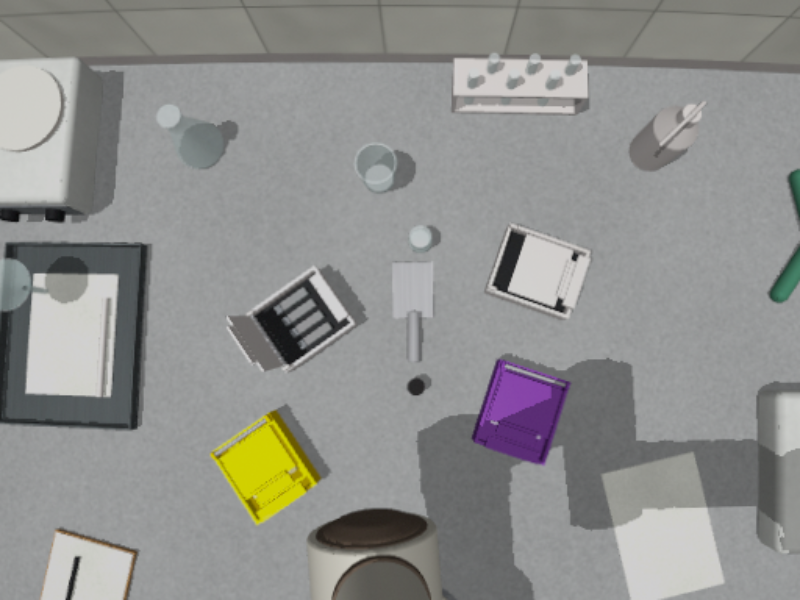

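The scene and top pictures show the open white case at about (300,320) in the 800x600 top view, its lip at upper right near (330,295) and its lid leaning back at lower left near (255,340). The yellow, purple and shut cases stand apart from it.

Run:
```python
from h import *
X,d,f=cloud('t0')
c=f[150:260,130:250];cv2.imwrite('pics/c.png',cv2.resize(c,None,fx=5,fy=5,interpolation=cv2.INTER_CUBIC))
for (u,v) in [(203,172),(227,206),(184,237),(192,205),(150,204),(165,235)]: print(u,v,X[v,u].round(3))
reg=X[150:260,130:250].reshape(-1,3)
for lo,hi in [(.036,.047),(.05,.06)]:
    m=(reg[:,2]>lo)&(reg[:,2]<hi); p=reg[m][:,:2]; print(lo,m.sum(),cv2.minAreaRect((p*1000).astype(np.float32)))
m=(reg[:,2]>.07);print(reg[m].min(0),reg[m].max(0))
Y,_,_=cloud('s0');
# case cloud from both
np.save('pics/reg.npy',reg)
```

```text
203 172 [0.591 0.146 0.031]
227 206 [0.511 0.086 0.019]
184 237 [0.433 0.186 0.029]
192 205 [0.511 0.171 0.022]
150 204 [0.506 0.245 0.112]
165 235 [ 0.435  0.242 -0.002]
0.036 311 ((514.074951171875, 168.55911254882812), (111.23495483398438, 129.58731079101562), 37.11114501953125)
0.05 313 ((513.6135864257812, 166.27003479003906), (105.77178192138672, 126.35675048828125), 36.09860610961914)
[ 0.43571952 -0.01751185  0.07002355] [0.51325179 0.25060532 0.86419888]
```

View pics/c.png

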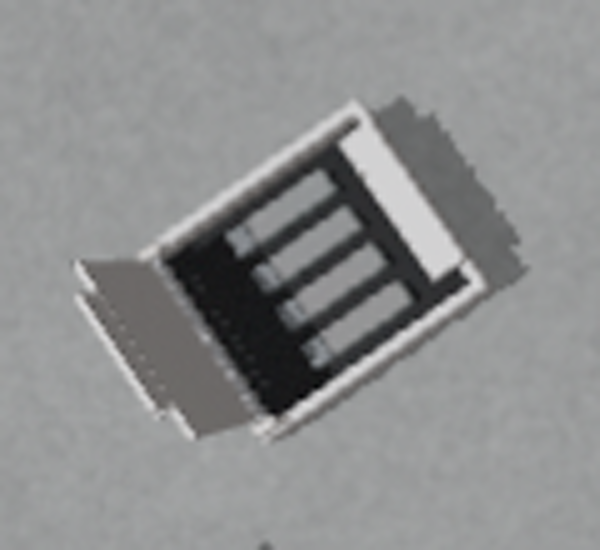

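The crop shows the case clearly: lip bar from (345,140) to (450,270), hinge from (150,255) to (270,430), lid leaning back to the lower left. The rim rectangle fits the known size (111 x 130 mm).

```bash
cat >> h.py <<'E'
C=np.array([.514,.1685]);A=np.radians(36.8)
ex=np.array([np.cos(A),np.sin(A)]);ey=np.array([-np.sin(A),np.cos(A)])
def tocase(p): q=p[...,:2]-C; return np.stack([q@ex,q@ey,p[...,2]],-1)*1000
def rep():
    s=r.get_state();R=np.array(s['eef_rot']);print(s['clock'],np.round(s['ee_pos'],4),'case',tocase(np.array(s['ee_pos'])).round(1),'F',np.round(s['wrist_force'],1),'gap',s['finger_gap']);print(R.round(3))
E
python3 - <<'E'
from h import *
rep()
reg=tocase(np.load('pics/reg.npy'))
m=(abs(reg[:,0])<28)&(reg[:,2]>60)&(reg[:,2]<200)
p=reg[m];a=np.arctan2(p[:,2]-46,58-p[:,1]);print(m.sum(),np.median(a),p[:,1:].min(0),p[:,1:].max(0))
m=(reg[:,2]>51)&(reg[:,2]<59)&(reg[:,1]<0);print('lip',reg[m].min(0),reg[m].max(0))
for y in (.121,): print(C+y*ey)
E
```

```text
0.1 [ 0.1779 -0.5462  0.2137] case [-697.2 -371.   213.7] F [-0.7 -0.  -0.5] gap 0.9982777242197889
[[ 0.951  0.31  -0.   ]
 [ 0.31  -0.951  0.002]
 [ 0.    -0.002 -1.   ]]
422 1.6749509053260878 [56.62248406 60.00290612] [ 73.56851298 149.61656863]
lip [-40.15513525 -64.5751563   51.35864352] [ 39.85910257 -46.18736145  58.52731769]
[0.44151814 0.2653885 ]
```

Call:
{"api": "drive_tool", "payload": {"steps": [{"angular":[0,0,6.8],"linear":[1.65,5.07,0],"fingers":0},{"angular":[0,0,6.8],"linear":[1.65,5.07,0],"fingers":0},{"angular":[0,0,6.8],"linear":[1.65,5.07,0],"fingers":0},{"angular":[0,0,6.8],"linear":[1.65,5.07,0],"fingers":0},{"angular":[0,0,6.8],"linear":[1.65,5.07,0],"fingers":0}]}}

```text
clock: 0.72
ee_pos: [0.2607, -0.2914, 0.2142]
eef_rot: [[0.612, 0.79, 0.0], [0.79, -0.612, 0.001], [0.0, -0.0, -1.0]]
wrist_force: [0.3, 0.4, 0.6]
finger_gap: 0.479
grip_force: 0.0
```

Call:
{"api": "drive_tool", "payload": {"steps": [{"angular":[0,0,6.8],"linear":[1.65,5.07,0],"fingers":0},{"angular":[0,0,6.8],"linear":[1.65,5.07,0],"fingers":0},{"angular":[0,0,6.8],"linear":[1.65,5.07,0],"fingers":0},{"angular":[0,0,6.8],"linear":[1.65,5.07,0],"fingers":0},{"angular":[0,0,6.8],"linear":[1.65,5.07,0],"fingers":0}]}}

```text
clock: 1.35
ee_pos: [0.3431, -0.038, 0.2145]
eef_rot: [[0.066, 0.998, 0.001], [0.998, -0.066, -0.0], [-0.0, 0.001, -1.0]]
wrist_force: [0.7, -1.2, -0.3]
finger_gap: 0.006
grip_force: 0.0
```

Call:
{"api": "drive_tool", "payload": {"steps": [{"angular":[0,0,6.8],"linear":[1.65,5.07,0],"fingers":0},{"angular":[0,0,6.8],"linear":[1.65,5.07,0],"fingers":0},{"angular":[0,0,6.8],"linear":[1.65,5.07,0],"fingers":0},{"angular":[0,0,6.8],"linear":[1.65,5.07,0],"fingers":0},{"angular":[0,0,6.8],"linear":[1.65,5.07,0],"fingers":0}]}}

```text
clock: 1.98
ee_pos: [0.4255, 0.2157, 0.2143]
eef_rot: [[-0.504, 0.863, -0.0], [0.863, 0.504, -0.0], [-0.0, -0.0, -1.0]]
wrist_force: [-0.6, -0.8, 0.2]
finger_gap: 0.007
grip_force: 0.0
```

Call:
{"api": "drive_tool", "payload": {"steps": [{"angular":[0,0,6.8],"linear":[1.65,5.07,0],"fingers":0},{"angular":[0,0,0],"linear":[0,0,0],"fingers":0}]}}

```text
clock: 2.22
ee_pos: [0.4417, 0.2669, 0.2134]
eef_rot: [[-0.603, 0.798, -0.002], [0.798, 0.603, -0.0], [0.001, -0.002, -1.0]]
wrist_force: [-1.5, -0.9, -0.6]
finger_gap: 0.004
grip_force: 0.0
```

```bash
python3 -c "
from h import *
rep()"
```

```text
2.225 [0.4417 0.2669 0.2134] case [  1.  122.1 213.4] F [-1.5 -0.9 -0.6] gap 0.0038723902741287963
[[-0.603  0.798 -0.002]
 [ 0.798  0.603 -0.   ]
 [ 0.001 -0.002 -1.   ]]
```

Call:
{"api": "drive_tool", "payload": {"steps": [{"angular":[0,0,0],"linear":[0,0,-3.4],"fingers":0},{"angular":[0,0,0],"linear":[0,0,-3.4],"fingers":0},{"angular":[0,0,0],"linear":[0,0,-3.4],"fingers":0},{"angular":[0,0,0],"linear":[0.6,-0.8,0],"fingers":0},{"angular":[0,0,0],"linear":[0.6,-0.8,0],"fingers":0}]}}

```text
clock: 2.85
ee_pos: [0.4552, 0.2476, 0.114]
eef_rot: [[-0.599, 0.801, 0.002], [0.801, 0.599, 0.0], [-0.001, 0.002, -1.0]]
wrist_force: [-0.3, 1.0, 0.9]
finger_gap: 0.006
grip_force: 0.0
```

Call:
{"api": "drive_tool", "payload": {"steps": [{"angular":[0,0,0],"linear":[0.6,-0.8,0],"fingers":0},{"angular":[0,0,0],"linear":[0.6,-0.8,0],"fingers":0},{"angular":[0,0,0],"linear":[0.6,-0.8,0],"fingers":0},{"angular":[0,0,0],"linear":[0,0,0],"fingers":0}]}}

```text
clock: 3.35
ee_pos: [0.4726, 0.2238, 0.1128]
eef_rot: [[-0.599, 0.801, 0.0], [0.801, 0.599, -0.0], [-0.0, 0.0, -1.0]]
wrist_force: [-0.2, 0.7, -0.9]
finger_gap: 0.004
grip_force: 0.0
```

```bash
python3 -c "
from h import *
rep();snap('top','t1');f=cv2.imread('pics/t1.png');cv2.imwrite('pics/d.png',cv2.resize(f[140:270,120:270],None,fx=4,fy=4))"
```

```text
3.35 [0.4726 0.2238 0.1128] case [  0.   69.1 112.8] F [-0.2  0.7 -0.9] gap 0.003669811859285472
[[-0.599  0.801  0.   ]
 [ 0.801  0.599 -0.   ]
 [-0.     0.    -1.   ]]
```

View pics/d.png

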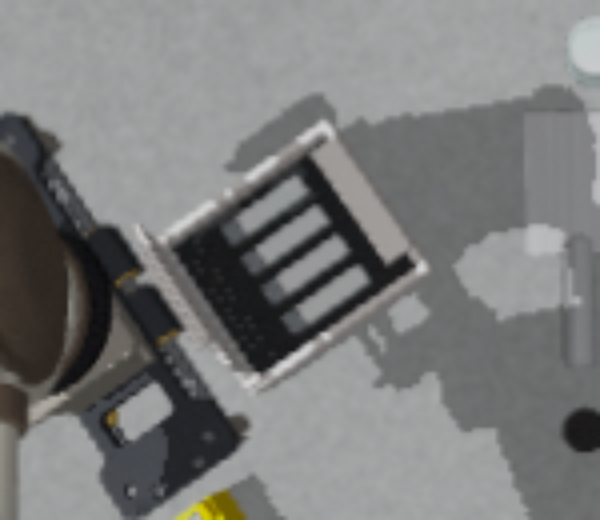

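The picture shows the fingers (about (140,280)) right behind the now upright lid (line from (145,230) to (255,385)). The case hasn't moved. Next is the arc.

Call:
{"api": "drive_tool", "payload": {"steps": [{"angular":[0,0,0],"linear":[0.49,-0.65,-0.12],"fingers":0},{"angular":[0,0,0],"linear":[0.49,-0.65,-0.12],"fingers":0},{"angular":[0,0,0],"linear":[0.48,-0.64,-0.31],"fingers":0},{"angular":[0,0,0],"linear":[0.48,-0.64,-0.31],"fingers":0}]}}

```text
clock: 3.9
ee_pos: [0.4917, 0.1982, 0.1037]
eef_rot: [[-0.599, 0.8, -0.0], [0.8, 0.599, 0.0], [0.0, -0.0, -1.0]]
wrist_force: [0.2, -0.3, 0.5]
finger_gap: 0.005
grip_force: 0.2
```

Call:
{"api": "drive_tool", "payload": {"steps": [{"angular":[0,0,0],"linear":[0.42,-0.56,-0.5],"fingers":0},{"angular":[0,0,0],"linear":[0.42,-0.56,-0.5],"fingers":0},{"angular":[0,0,0],"linear":[0.33,-0.44,-0.67],"fingers":0},{"angular":[0,0,0],"linear":[0.33,-0.44,-0.67],"fingers":0},{"angular":[0,0,0],"linear":[0,0,0],"fingers":0}]}}

```text
clock: 4.53
ee_pos: [0.5061, 0.1783, 0.0798]
eef_rot: [[-0.599, 0.801, -0.001], [0.801, 0.599, -0.0], [0.001, -0.001, -1.0]]
wrist_force: [-0.5, 0.3, 0.0]
finger_gap: 0.004
grip_force: 0.1
```

```bash
python3 -c "
from h import *
rep();snap('scene','s2');f=cv2.imread('pics/s2.png');cv2.imwrite('pics/e.png',cv2.resize(f[190:310,240:390],None,fx=5,fy=5))"
```

```text
4.525 [0.5061 0.1783 0.0798] case [-0.4 12.6 79.8] F [-0.5  0.3  0. ] gap 0.004209634207875327
[[-0.599  0.801 -0.001]
 [ 0.801  0.599 -0.   ]
 [ 0.001 -0.001 -1.   ]]
```

View pics/e.png

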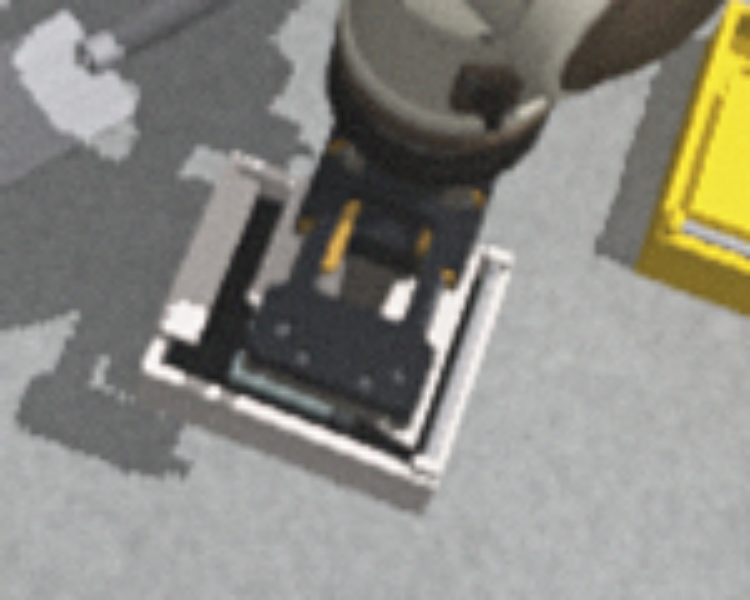

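The lid is folded down under the gripper, with white leaf visible at (410,295) and (430,400). The case hasn't moved.

Call:
{"api": "drive_tool", "payload": {"steps": [{"angular":[0,0,0],"linear":[0.21,-0.28,-0.75],"fingers":0},{"angular":[0,0,0],"linear":[0.21,-0.28,-0.75],"fingers":0},{"angular":[0,0,0],"linear":[0.1,-0.13,-0.65],"fingers":0},{"angular":[0,0,0],"linear":[0.08,-0.11,-0.6],"fingers":0},{"angular":[0,0,0],"linear":[0,0,0],"fingers":0}]}}

```text
clock: 5.2
ee_pos: [0.512, 0.1705, 0.0524]
eef_rot: [[-0.599, 0.8, -0.001], [0.8, 0.599, -0.0], [0.001, -0.001, -1.0]]
wrist_force: [-0.0, -0.1, -0.1]
finger_gap: 0.007
grip_force: 0.2
```

Call:
{"api": "drive_tool", "payload": {"steps": [{"angular":[0,0,0],"linear":[0,0,-0.2],"fingers":0},{"angular":[0,0,0],"linear":[0,0,-0.1],"fingers":0},{"angular":[0,0,0],"linear":[0,0,0],"fingers":0}]}}

```text
clock: 5.58
ee_pos: [0.5125, 0.1707, 0.0502]
eef_rot: [[-0.6, 0.8, 0.0], [0.8, 0.6, -0.0], [-0.0, 0.0, -1.0]]
wrist_force: [-0.7, -0.6, 0.8]
finger_gap: 0.004
grip_force: 0.2
```

```bash
python3 -c "
from h import *
rep();snap('top','t2')
X,d,f=cloud('t2');cv2.imwrite('pics/f.png',cv2.resize(f[140:270,120:270],None,fx=4,fy=4))
q=tocase(X[140:270,120:270].reshape(-1,3))
m=(q[:,1]<-35)&(q[:,1]>-70)&(abs(q[:,0])<29)&(q[:,2]>45)&(q[:,2]<62)
for lo in range(-68,-30,4):
    k=m&(q[:,1]>=lo)&(q[:,1]<lo+4); print(lo,k.sum(),np.median(q[k,2]) if k.any() else '')
"
```

```text
5.575 [0.5125 0.1707 0.0502] case [ 0.1  2.6 50.2] F [-0.7 -0.6  0.8] gap 0.004046224394627025
[[-0.6  0.8  0. ]
 [ 0.8  0.6 -0. ]
 [-0.   0.  -1. ]]
-68 12 51.19808636945666
-64 40 55.50770969747454
-60 42 55.183257495468375
-56 42 55.8179224034367
-52 42 55.47327619302167
-48 18 54.93890895271963
-44 34 50.13439460642832
-40 41 50.127286432026466
-36 11 51.70673172194884
-32 0
```

View pics/f.png

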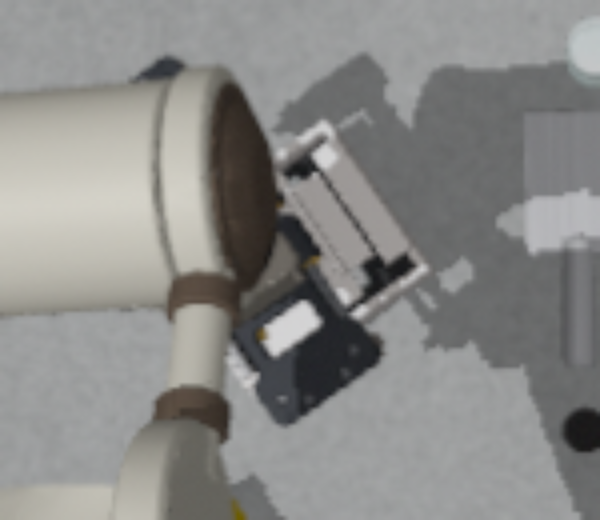

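The tongue lies almost flat, with a dark gap between it and the lip from (315,180) to (390,265), so it's still drawn back. Now I'll press down lightly.

Call:
{"api": "drive_tool", "payload": {"steps": [{"angular":[0,0,0],"linear":[0,0,-0.15],"fingers":0},{"angular":[0,0,0],"linear":[0,0,-0.1],"fingers":0},{"angular":[0,0,0],"linear":[0,0,0],"fingers":0}]}}

```text
clock: 6.0
ee_pos: [0.5126, 0.1707, 0.0479]
eef_rot: [[-0.6, 0.8, 0.0], [0.8, 0.6, -0.0], [-0.0, 0.0, -1.0]]
wrist_force: [-1.0, -0.7, 3.3]
finger_gap: 0.006
grip_force: 1.8
```

Call:
{"api": "drive_tool", "payload": {"steps": [{"angular":[0,0,0],"linear":[0.24,-0.32,-0.03],"fingers":0},{"angular":[0,0,0],"linear":[0.24,-0.32,0],"fingers":0},{"angular":[0,0,0],"linear":[0.24,-0.32,0],"fingers":0}]}}

```text
clock: 6.38
ee_pos: [0.5195, 0.1614, 0.0476]
eef_rot: [[-0.6, 0.8, -0.001], [0.8, 0.6, 0.001], [0.001, 0.0, -1.0]]
wrist_force: [-2.0, 2.1, 6.1]
finger_gap: 0.004
grip_force: 2.7
```

Call:
{"api": "drive_tool", "payload": {"steps": [{"angular":[0,0,0],"linear":[0.18,-0.24,0],"fingers":0},{"angular":[0,0,0],"linear":[0.18,-0.24,0],"fingers":0}]}}

```text
clock: 6.62
ee_pos: [0.523, 0.157, 0.0475]
eef_rot: [[-0.599, 0.801, -0.001], [0.801, 0.599, 0.002], [0.002, 0.0, -1.0]]
wrist_force: [-2.9, 3.3, 5.7]
finger_gap: 0.005
grip_force: 2.5
```

Call:
{"api": "drive_tool", "payload": {"steps": [{"angular":[0,0,0],"linear":[0.18,-0.24,0],"fingers":0},{"angular":[0,0,0],"linear":[0.18,-0.24,0],"fingers":0}]}}

```text
clock: 6.88
ee_pos: [0.5268, 0.1518, 0.0474]
eef_rot: [[-0.599, 0.8, -0.0], [0.8, 0.599, 0.001], [0.001, 0.0, -1.0]]
wrist_force: [-2.3, 2.9, 4.4]
finger_gap: 0.004
grip_force: 2.4
```

Call:
{"api": "drive_tool", "payload": {"steps": [{"angular":[0,0,0],"linear":[0.12,-0.16,0],"fingers":0},{"angular":[0,0,0],"linear":[0.06,-0.08,0],"fingers":0},{"angular":[0,0,0],"linear":[0,0,0],"fingers":0}]}}

```text
clock: 7.25
ee_pos: [0.5279, 0.15, 0.0472]
eef_rot: [[-0.599, 0.801, -0.002], [0.801, 0.599, 0.002], [0.002, -0.0, -1.0]]
wrist_force: [-3.3, 5.3, 6.3]
finger_gap: 0.008
grip_force: 4.8
```

```bash
python3 -c "
from h import *
rep();snap('top','t3')
X,d,f=cloud('t3')
q=tocase(X[140:270,120:270].reshape(-1,3))
m=(abs(q[:,0])<37)&(q[:,2]>53.5)&(q[:,2]<60)&(q[:,1]<-30)&(q[:,1]>-80)
print(q[m].min(0),q[m].max(0))
for lo in range(-72,-20,4):
    k=(q[:,0]>-29)&(q[:,0]<29)&(q[:,2]<70)&(q[:,1]>=lo)&(q[:,1]<lo+4); print(lo,k.sum(),np.median(q[k,2]) if k.any() else '')
"
```

```text
7.25 [0.5279 0.15   0.0472] case [  0.1 -23.2  47.2] F [-3.3  5.3  6.3] gap 0.007696870743437416
[[-0.599  0.801 -0.002]
 [ 0.801  0.599  0.002]
 [ 0.002 -0.    -1.   ]]
[-36.9453006  -65.42226373  53.52056743] [ 35.10193124 -47.5589788   59.4118866 ]
-72 37 -0.5286905073468295
-68 75 20.33955161218548
-64 40 55.673010789914485
-60 40 55.671288546300765
-56 36 55.39832856636373
-52 30 55.25656205326818
-48 10 48.01227816419146
-44 6 46.71045247876965
-40 0 
-36 0 
-32 0 
-28 0 
-24 2 44.59191767181153
```

Call:
{"api": "drive_tool", "payload": {"steps": [{"angular":[0,0,0],"linear":[0,0,0.3],"fingers":0},{"angular":[0,0,0],"linear":[-0.06,0.08,0.5],"fingers":0},{"angular":[0,0,0],"linear":[-0.06,0.08,3],"fingers":0},{"angular":[0,0,0],"linear":[0,0,5],"fingers":0},{"angular":[0,0,0],"linear":[0,0,5],"fingers":0}]}}

```text
clock: 7.92
ee_pos: [0.5274, 0.1497, 0.1866]
eef_rot: [[-0.599, 0.801, 0.0], [0.801, 0.599, -0.002], [-0.001, -0.001, -1.0]]
wrist_force: [1.0, -0.6, 0.5]
finger_gap: 0.008
grip_force: 0.0
```

Call:
{"api": "drive_tool", "payload": {"steps": [{"angular":[0,0,0],"linear":[-3,-5,0],"fingers":0},{"angular":[0,0,0],"linear":[-3,-5,0],"fingers":0},{"angular":[0,0,0],"linear":[-3,-5,0],"fingers":0},{"angular":[0,0,0],"linear":[-3,-5,0],"fingers":0},{"angular":[0,0,0],"linear":[0,0,0],"fingers":0}]}}

```text
clock: 8.55
ee_pos: [0.4062, -0.0528, 0.1855]
eef_rot: [[-0.594, 0.804, 0.0], [0.804, 0.594, -0.003], [-0.002, -0.001, -1.0]]
wrist_force: [0.5, 0.7, -0.2]
finger_gap: 0.006
grip_force: 0.0
```

```bash
python3 -c "
from h import *
rep();snap('top','t4')
X,d,f=cloud('t4');cv2.imwrite('pics/g.png',cv2.resize(f[140:270,120:270],None,fx=4,fy=4))
q=tocase(X[140:270,120:270].reshape(-1,3))
for lo in range(-72,70,4):
    k=(q[:,0]>-26)&(q[:,0]<26)&(q[:,1]>=lo)&(q[:,1]<lo+4); print(lo,round(float(np.median(q[k,2])),1),end='; ')
"
```

```text
8.55 [ 0.4062 -0.0528  0.1855] case [-218.9 -112.7  185.5] F [ 0.5  0.7 -0.2] gap 0.005955641729267472
[[-0.594  0.804  0.   ]
 [ 0.804  0.594 -0.003]
 [-0.002 -0.001 -1.   ]]
-72 -0.7; -68 30.2; -64 55.7; -60 55.5; -56 55.2; -52 55.3; -48 51.3; -44 51.0; -40 57.8; -36 52.6; -32 50.1; -28 50.7; -24 50.5; -20 49.8; -16 50.0; -12 49.9; -8 49.7; -4 49.8; 0 49.3; 4 49.7; 8 49.5; 12 49.1; 16 49.1; 20 49.1; 24 47.7; 28 48.6; 32 48.2; 36 24.0; 40 23.4; 44 23.2; 48 23.3; 52 25.9; 56 45.9; 60 41.3; 64 nan; 68 2.2;
  return _methods._mean(a, axis=axis, dtype=dtype,
  ret = ret.dtype.type(ret / rcount)
```

View pics/g.png

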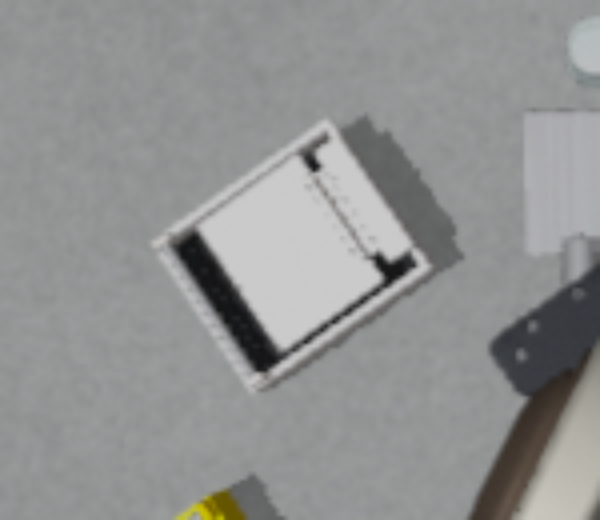

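The lid lies flat with its tongue under the lip at about (345,215). Its hinge-side edge is at y of about 36 mm, so the tuck is about 14 mm. The case hasn't moved and the robot is clear.

```bash
python3 -c "
from h import *
print(r.finish_job())"
```

```text
the job is handed in; nothing more can be done
None
```

The case is shut: the lid lies flat and the tongue is about 14 mm home under the lip, holding by itself, with the case still in place; I handed the job in at about 8.6 s, and no verdict came back.

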